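Set the length gauge: tighten the housing bolts, unlock and draw out the gauge arm

ROBOT

A 6-joint arm with a two-finger parallel gripper is mounted at the origin on the work surface. World frame = base frame: x ahead of the robot, y to its left, z up, the work surface at z = 0. Lengths are in m, angles in rad, forces in N, time in s.
With the tool pointing down it reaches from about 0.3 to 0.875 m from the base axis. Payload 4.2 kg.
Tool frame: the origin (TCP) lies at the very end of the fingers, on their centre line; the grasp point (between the pads) lies 19 mm behind it; z points along the fingers, y is the direction in which the jaws open and shut (so a half turn about z gives the same grasp; the last joint's range is limited). The gripper opens to 85 mm and grips with 20 to 120 N. Pads are 22 mm wide; open, the fingers measure 114 mm over their backs; the gripper's body (76 mm by 85 mm) begins 54 mm behind the grasp point. The pads swing forward as they close: fully open they stand 13 mm farther back than shut.
Start: joints at [-1.348, 0.32, 1.565, -0, 1.257, -0.02], TCP at [0.138, -0.558, 0.231] pointing down, gripper open.
Joint ranges: [-3.11, 3.11], [-0.84, 2.01], [0.21, 2.61], [-1.34, 4.49], [0.05, 2.63], [-2.56, 2.56]. Speed limits (rad/s): [2.57, 2.57, 3.14, 3.14, 3.14, 3.14].

INTERFACE

Orientations are given as [roll, pitch, yaw] about the fixed x, y, z axes, in that order (R = Rz(yaw) Ry(pitch) Rx(roll)).
In Python, from rig import bot, optics gives the robot as it stands.
- The arm moves only by the tool drive_tool, never from a script. Its argument "increments" is a list of rows, each a list of 5 numbers: the shift along the world's x, y, z in mm, then the turn about the world's z in rad, then the finger opening in mm, from 0 to 85.4. A call has 1 to 8 rows; each row is the pose to reach, as a shift and turn from the pose commanded when the call began; what a row does not reach only later rows make up. A row lasts 1/8 s, in which the tool goes at most 62.5 mm and 10.7 degrees, less where a joint would pass 70% of its speed; a pose out of reach is approached as far as the arm can. A call with a gripper value outside its range is refused whole. The fingers move at their own pace and stop on an object; "force" is the grip in N (left out, the last holds). Time passes only in rows, so rows that repeat a pose let the fingers close. It gives the time, the measured TCP pose, the force and the opening at its end, in the units of the state.
- bot.sense(): the state, without advancing time (a new reading comes with each control period).
- optics.camera(name): name is "scene" or "side" or "wrist"; returns a dict with "img" (420x560x3 uint8, blue, green, red), "fx", "fy", "cx", "cy" (pixels), "R" (3x3) and "t" (3): a world point X has camera coordinates R X + t; the wrist camera has in their place "hand_eye" (4x4, takes a point from camera to tool coordinates, whose origin is the TCP and whose axes are the flange's). Camera axes: x right, y down, z forward; pixel columns grow to the right and rows downward; lengths in m; the calibration is good to about 2 mm. The wrist camera is an equidistant fisheye: a pixel r from the principal point sees the ray r / f radians off the axis. A picture is of the moment at which its call begins: read the wrist's pose just before it. There is no depth.
- bot.finish_job(): hands the job in, once; it reports no verdict.
The state is a dict: "clock": time; "qpos": joint angles; "joint_vel": joint speeds; "joint_efforts": joint torques, N m; "ee_pos": TCP position; "ee_rot": TCP orientation; "contact_force": force on the tool from outside, world axes, zero at the start; "moment": the same for the moment, N m; "grip_width": opening from 0.0 (shut) to 1.0 (fully open).
Only numpy, scipy, OpenCV 4.12 (cv2) and the standard library are available. Lean on these libraries where they do the work, as an engineer would, in place of code of your own. Each camera call takes 0.05 s, during which the arm holds its last target. There are 200 camera calls.

TASK

On the length gauge, turn both black T-bar bolts on top of the blue housing clockwise to their end stops, one after the other. Then squeeze the red lock button into the grey handle, draw the gauge arm out until its orange pointer lines up with the yellow marker clip on the scale, and finish there, still gripping the handle with the button squeezed, because a spring pulls the arm back. Leave the marker clip and the other things on the table where they are.

Things in the scene. Friction and masses are not known exactly. Their poses are not given: they have to be found in the camera images.
- gauge: Length gauge fixed to the table. Origin: on the table, under the housing's centre line at its mouth. y: the way the arm draws out; x: across, to the scale side; z up. Blue housing 66 mm wide, y -220 to 0, top at height 62 mm. Aluminium scale rail with black ticks every 10 mm: x 45 to 105, y -50 to 280, top at height 20 mm.
- bolt_a (a joint): Turn of the bolt farther from the mouth (rad), growing clockwise from above: starts loose at 0 to 0.3; 1.4 is tight, at its end stop. Takes 0.08 N m, stays where left. At 1.4 the bar lies along the gauge's x axis, over the painted yellow line across the housing; at value v it lies 1.4 - v counter-clockwise of that.
- bolt_b (a joint): Turn of the bolt nearer the mouth; same bolt, same values as bolt_a.
- bolt_a_grip (a point): Grip point of bolt a: on its vertical axis, height 94 mm; in the gauge's frame x 0, y -165 mm. The black bar is 54 mm long, 14 mm thick, from height 77 to 109 mm, a white line along its top; below it a steel neck of 24 mm diameter. The point's x axis lies 1.4 rad clockwise (from above) of the bar's length.
- bolt_b_grip (a point): The same point on bolt b; in the gauge's frame at x = 0, y = -45 mm.
- boom (a joint): How far the gauge arm is drawn out (m): 0 home, 0.18 fully out. A spring pulls it home with 3 to 4.5 N throughout. At home a latch locks it (2 mm play) unless the lock button is pressed. If the button is let go while out, the arm runs back and stops some 20 mm short of home: squeeze again and draw out.
- handle (a point): Grip point at the centre of the arm's grey handle, level with the middle of the lock button, height 98 mm; moves with the arm. Handle: upright block 26 mm thick (gauge x), 36 mm along gauge y, top at height 128 mm. Squeeze it along the gauge's x: one finger on the bare side, one on the red button.
- lock (a joint): How far the red lock button is pressed in (m): 0 out, 0.006 fully in. Spring: 3 N to start, 6 N fully in. The latch is free from about 0.004.
- lock_face (a point): Centre of the outer face of the red lock button, a plate 26 mm wide (gauge y) and 40 mm high on the +x side of the handle, standing 9 mm proud of it, so 35 mm across handle and button when out, 29 mm when pressed in.
- pointer (a point): Tip of the orange pointer that moves with the arm over the scale, 72 mm to the gauge's +x side of the arm's centre line, at height 22 mm.
- mark (a point): Black line across the top of the yellow marker clip (12 mm wide along the rail, 20 mm high, top at height 38 mm), which sits on the scale rail. The pointer lines up when pointer and mark have the same position along the gauge's y axis; the clip can slide if pushed: leave it.
- clip (a joint): Place of the marker clip along the scale (m): equals the value that joint boom must have when pointer and mark line up. Starts between 0.07 and 0.16.
- stamps: Bystander: dark wooden block 50 x 150 x 40 mm with steel letter punches standing in it, 78 mm high in all; origin under its centre.
- channel: Bystander: red-brown primed steel U channel offcut, 50 x 180 x 33 mm; origin under its centre.
- file: Bystander: flat file with red handle, 265 mm long, 20 mm high, lying along its y axis; origin on the table under its axis, 110 mm from the handle end.
- hammer: Bystander: hammer standing on its head, head 36 x 110 x 34 mm, shaft upright to height 264 mm; origin under the head.
- square: Bystander: flat steel try square, legs 200 and 130 mm, 6 mm thick; origin under the middle of the long leg.
- can: Bystander: green can, 66 mm diameter, 160 mm high; origin under its centre.
- marker_pot: Bystander: small red marker pot, 32 mm diameter, 24 mm high; origin under its centre.

How it is judged:
By the outcome, as a careful person would: the job done as asked, in the order asked, and still so for the second after the job is handed in, while the arm keeps its last pose, push and grip.
It also fails if it takes over 56 s, if anything falls off the work surface, if the arm or the gripper's body presses on something with over 40 N, if the wrist force passes 120 N, or if a joint passes its speed limit or range.

## Working session

There is one attempt and no reset: what is moved stays moved. The work goes in short steps, Python scripts to look and compute and a tool call to move; the robot and the scene stay as the last step left them, time stands still between calls to the robot, and variables do not carry over. Pictures are saved under pics/ and viewed, about 8 in all and at most 12, crops included, and the job is handed in when it is done.

Besides the shell and the picture viewer there is one more tool, called after ">>>" as name([rows], argument=value, ...), one row to a line, values as JSON. drive_tool: Moves the arm, as the interface text tells. Its arguments: {"type":"object","properties":{"increments":{"type":"array"},"force":{"type":"number"}},"required":["increments"]}

```bash
mkdir -p pics; ls
python3 - <<'E'
from rig import bot, optics
import cv2,pickle,numpy as np
d={}
for n in("scene","side","wrist"):
    d[n]=optics.camera(n); cv2.imwrite(f"pics/{n}0.png",d[n]["img"])
    print(n,{k:(np.round(v,4).tolist() if k!="img" else 0) for k,v in d[n].items()})
s=bot.sense();print(s)
pickle.dump((d,s),open("d0.pkl","wb"))
a=np.zeros((420,1120,3),np.uint8)
E
```

```text
pics
scene {'img': 0, 'fx': 467.9888, 'fy': 467.9888, 'cx': 279.002, 'cy': 213.5962, 'R': [[0.5663, 0.8241, 0.01], [0.6243, -0.421, -0.658], [-0.5381, 0.3788, -0.753]], 't': [-0.3501, -0.2963, 1.7666]}
side {'img': 0, 'fx': 507.3019, 'fy': 507.3019, 'cx': 282.0505, 'cy': 206.4614, 'R': [[0.8693, -0.4939, -0.0206], [-0.2828, -0.4627, -0.8402], [0.4054, 0.7362, -0.5419]], 't': [-0.4888, 0.245, 1.543]}
wrist {'img': 0, 'fx': 325.1923, 'fy': 325.1923, 'cx': 282.5331, 'cy': 207.5255, 'hand_eye': [[-0.0004, -0.9578, -0.2873, 0.0736], [1.0, -0.0004, -0.0001, 0.0002], [0.0, -0.2873, 0.9578, -0.1431], [0.0, 0.0, 0.0, 1.0]]}
{'clock': 0.15, 'qpos': array([-1.34798979e+00,  3.20127712e-01,  1.56536914e+00, -4.46338277e-06,
        1.25743883e+00, -2.00083306e-02]), 'joint_vel': array([-2.15849970e-03, -1.44478162e-03, -3.28594874e-03,  4.74745117e-04,
        4.66765666e-04, -9.80053057e-05]), 'joint_efforts': array([ 6.11932464e-04, -4.15842211e+01, -2.34346765e+01,  2.65983937e-05,
        6.01687367e-03, -4.02291533e-06]), 'ee_pos': array([ 0.13816593, -0.55778287,  0.2306969 ]), 'ee_rot': array([-3.14024981e+00, -2.26265675e-05,  2.42816233e-01]), 'contact_force': array([-0.15729537,  0.69446331, -0.11858401]), 'moment': array([-0.00900348, -0.01158021,  0.00489062]), 'grip_width': 1.0014697733120395}
```

View pics/scene0.png

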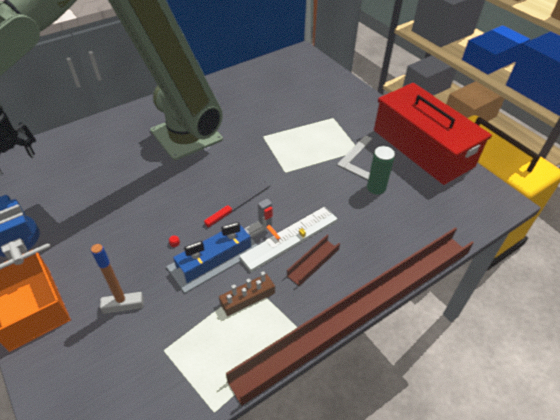

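View pics/side0.png

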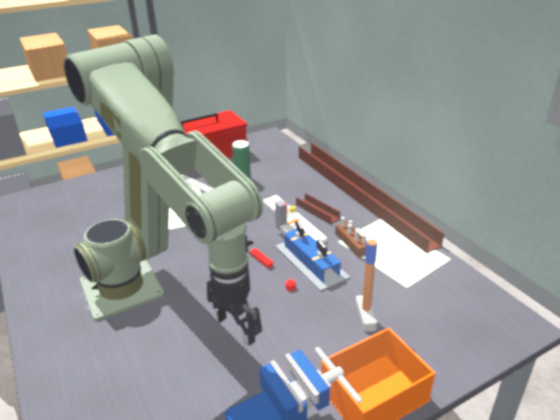

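Scene: gauge with housing about (212,252), bolts near (194,248) and (232,230), handle (265,210), clip (302,232), rail to (335,215). The side view shows it around (310,250). I'll zoom in on the scene view.

```bash
cat > h.py <<'E'
import numpy as np,cv2,pickle
from scipy.spatial.transform import Rotation as Rot
def ray(c,u,v,s=None):
    if "hand_eye" in c:
        dx,dy=(u-c["cx"])/c["fx"],(v-c["cy"])/c["fy"]; r=np.hypot(dx,dy)+1e-12
        d=np.array([dx/r*np.sin(r),dy/r*np.sin(r),np.cos(r)])
        H=np.array(c["hand_eye"]);W=Rot.from_euler("xyz",s["ee_rot"]).as_matrix()
        return W@H[:3,3]+s["ee_pos"],W@H[:3,:3]@d
    R=np.array(c["R"]);return -R.T@c["t"],R.T@np.array([(u-c["cx"])/c["fx"],(v-c["cy"])/c["fy"],1])
def plane(c,u,v,z,s=None):
    o,d=ray(c,u,v,s);return o+d*(z-o[2])/d[2]
def proj(c,X,s=None):
    if "hand_eye" in c:
        H=np.array(c["hand_eye"]);W=Rot.from_euler("xyz",s["ee_rot"]).as_matrix()
        p=H[:3,:3].T@(W.T@(np.array(X)-s["ee_pos"])-H[:3,3]);n=np.hypot(p[0],p[1]);a=np.arctan2(n,p[2])*c["fx"]
        return np.array([c["cx"]+a*p[0]/n,c["cy"]+a*p[1]/n])
    p=np.array(c["R"])@X+c["t"];return np.array([c["cx"]+c["fx"]*p[0]/p[2],c["cy"]+c["fy"]*p[1]/p[2]])
def blobs(img,lo,hi,amin=5):
    m=cv2.inRange(cv2.cvtColor(img,cv2.COLOR_BGR2HSV),lo,hi)
    n,_,st,ce=cv2.connectedComponentsWithStats(m);return m,[(st[i][:5].tolist(),ce[i].round(1).tolist()) for i in range(1,n) if st[i][4]>=amin]
E
python3 - <<'E'
from h import *
d,s=pickle.load(open("d0.pkl","rb"));c=d["scene"]
cv2.imwrite("pics/crop1.png",cv2.resize(c["img"][180:320,150:350],None,fx=4,fy=4,interpolation=cv2.INTER_CUBIC))
for q in((194,248,.109),(232,230,.109),(265,205,.128),(302,232,.038),(335,215,.02),(243,265,.02)): print(q,plane(c,*q).round(3))
E
```

```text
(194, 248, 0.109) [ 0.571 -0.251  0.109]
(232, 230, 0.109) [ 0.574 -0.133  0.109]
(265, 205, 0.128) [ 0.561 -0.012  0.128]
(302, 232, 0.038) [0.647 0.064 0.038]
(335, 215, 0.02) [0.639 0.201 0.02 ]
(243, 265, 0.02) [ 0.639 -0.141  0.02 ]
```

View pics/crop1.png

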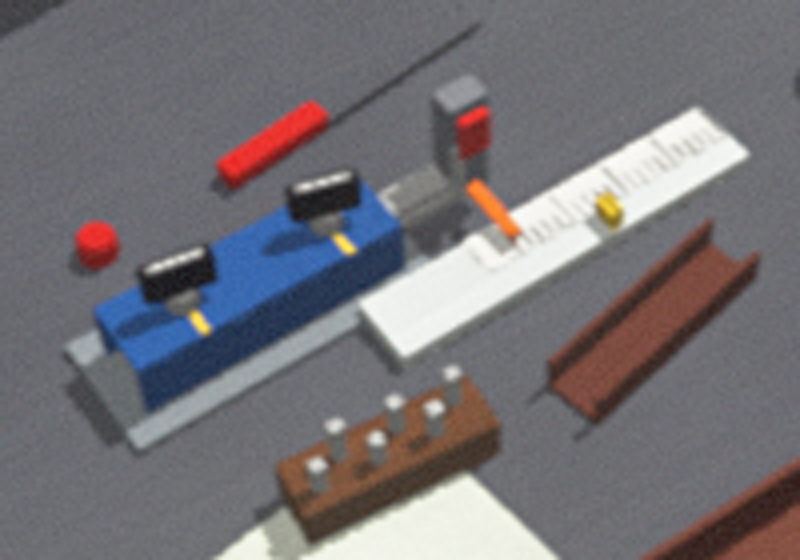

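The crop shows the gauge with its y axis along world +y, roughly. Bars are at crop (175,270) and (322,190), handle (465,120), pointer tip (518,235), clip (610,210). I'm moving the wrist camera above it.

>>> drive_tool([
  [35,39,15,0.166,85],
  [70,78,30,0.332,85],
  [105,117,45,0.498,85],
  [140,156,60,0.664,85],
  [175,195,75,0.83,85],
  [210,234,90,0.996,85],
  [245,273,105,1.162,85],
  [280,312,120,1.328,85],
], force=40)

```text
clock: 1.15
ee_pos: [0.419, -0.2447, 0.3517]
ee_rot: [-3.142, 0.0, 1.576]
contact_force: [1.2, -0.9, 0.3]
grip_width: 0.997
```

>>> drive_tool([
  [36,40,0,0,85],
  [72,80,0,0,85],
  [108,120,0,0,85],
  [144,160,0,0,85],
  [180,200,0,0,85],
  [180,200,0,0,85],
  [180,200,0,0,85],
])

```text
clock: 2.02
ee_pos: [0.5979, -0.0463, 0.3509]
ee_rot: [-3.14, 0.0, 1.571]
contact_force: [-0.2, -0.4, 0.1]
grip_width: 0.998
```

Run:
```python
from h import *
from rig import bot, optics
s=bot.sense();c=optics.camera("wrist");pickle.dump((c,s),open("d1.pkl","wb"))
print(s["clock"],s["ee_pos"],s["ee_rot"])
cv2.imwrite("pics/w1.png",cv2.resize(c["img"],(800,600),interpolation=cv2.INTER_CUBIC))
```

```text
2.025 [ 0.59787049 -0.04633676  0.35085045] [-3.14025916e+00  4.72242479e-04  1.57113119e+00]
```

View pics/w1.png

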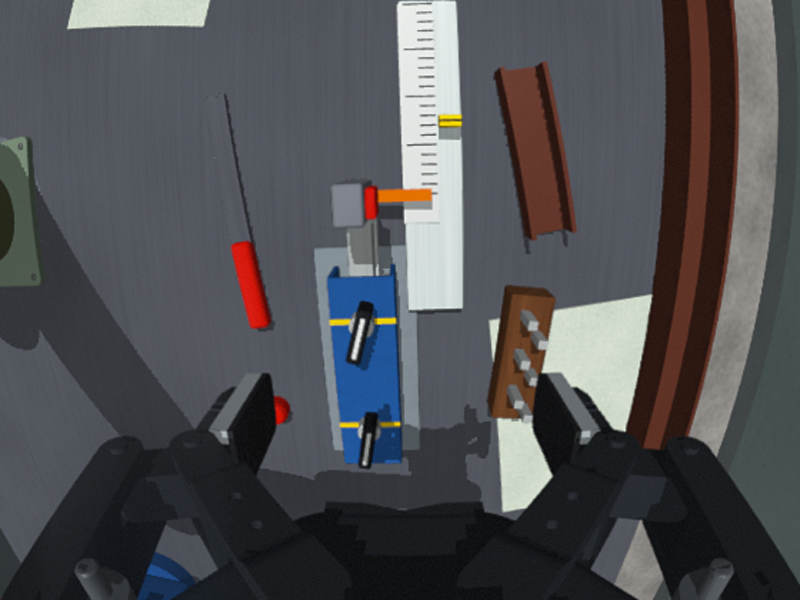

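The wrist view (800 px) shows the yellow lines at (362,321) and (370,425), bars centred (360,333) and (368,440), handle top (348,204), red button (371,203), pointer tip (432,195) and clip (451,120). Next I'll measure them.

Run:
```python
from h import *
c,s=pickle.load(open("d1.pkl","rb"));im=c["img"]
k=.7
def roi(lo,hi,x0,y0,x1,y1):
    x0,y0,x1,y1=[int(v*k) for v in(x0,y0,x1,y1)]
    m=cv2.inRange(cv2.cvtColor(im[y0:y1,x0:x1],cv2.COLOR_BGR2HSV),lo,hi)
    v,u=np.nonzero(m);return np.c_[u+x0,v+y0].astype(float)
Y=((20,120,120),(35,255,255))
for n,b,z in(("lineB",(320,310,405,335),.062),("lineA",(330,415,410,435),.062)):
    p=roi(*Y,*b);q=np.array([plane(c,u,v,z,s) for u,v in p]);a=q[q[:,0].argmin()];e=q[q[:,0].argmax()]
    f=np.polyfit(q[:,0],q[:,1],1);print(n,"ends",a.round(4),e.round(4),"mid",((a+e)/2).round(4),"slope",f[0].round(3))
for n,b in(("barB",(345,300,375,366)),("barA",(355,408,382,470))):
    p=roi((0,0,170),(180,60,255),*b);q=np.array([plane(c,u,v,.109,s)[:2] for u,v in p])
    m=q.mean(0);w,V=np.linalg.eigh(np.cov(q.T));t=q@V[:,1];V=V[:,1]*np.sign(V[1,1]);print(n,len(p),m.round(4),"angle from x",np.arctan2(V[1],V[0]).round(3),"len",np.ptp(t).round(4))
p=roi(*Y,430,105,470,135);q=np.array([plane(c,u,v,.038,s) for u,v in p]);print("clip",q.min(0),q.max(0),q.mean(0))
p=roi((5,150,150),(18,255,255),378,180,440,210);q=np.array([plane(c,u,v,.022,s) for u,v in p]);tip=q[q[:,0]>q[:,0].max()-.012];print("pointer",q.min(0),q.max(0),"tip",tip.mean(0))
p=roi((0,0,90),(180,40,255),325,178,372,232);print("handle px",p.min(0),p.max(0));print(plane(c,*((p.min(0)+p.max(0))/2),.128,s))
hs=cv2.cvtColor(im,cv2.COLOR_BGR2HSV);print("handlehsv",hs[143,243],[hs[143,x].tolist() for x in range(226,268,3)])
# rail edges: z=.02
for v in(10,60,100,160,200):
    g=cv2.cvtColor(im,cv2.COLOR_BGR2GRAY)[v].astype(int)
    x=np.nonzero(g[270:340]>190)[0]+270;print("rail",plane(c,x.min(),v,.02,s).round(4),plane(c,x.max()+1,v,.02,s).round(4))
```

```text
lineB ends [ 0.5246 -0.1321  0.062 ] [ 0.5889 -0.1244  0.062 ] mid [ 0.5567 -0.1283  0.062 ] slope 0.036
lineA ends [ 0.5282 -0.2514  0.062 ] [ 0.5926 -0.2447  0.062 ] mid [ 0.5604 -0.2481  0.062 ] slope 0.02
barB 101 [ 0.5557 -0.1254] angle from x 1.442 len 0.0396
barA 19 [ 0.5554 -0.2351] angle from x 1.62 len 0.046
clip [0.63173576 0.06159179 0.038     ] [0.65395579 0.07342125 0.038     ] [0.64227728 0.06743473 0.038     ]
pointer [ 0.57129429 -0.01460303  0.022     ] [ 0.62478036 -0.00149177  0.022     ] tip [ 0.61874371 -0.0076078   0.022     ]
handle px [227. 124.] [259. 161.]
[ 0.55352995 -0.00662644  0.128     ]
handlehsv [113  22 141] [[115, 30, 94], [112, 29, 96], [110, 26, 116], [108, 23, 142], [105, 22, 139], [110, 22, 140], [107, 26, 140], [111, 24, 141], [107, 26, 139], [108, 32, 105], [1, 236, 203], [2, 237, 213], [1, 243, 151], [141, 22, 82]]
rail [0.5915 0.1814 0.02  ] [0.6508 0.1826 0.02  ]
rail [0.5945 0.104  0.02  ] [0.6532 0.105  0.02  ]
rail [0.5959 0.0451 0.02  ] [0.6563 0.0459 0.02  ]
rail [ 0.6002 -0.0429  0.02  ] [ 0.6578 -0.0425  0.02  ]
rail [ 0.6033 -0.1039  0.02  ] [ 0.6611 -0.1038  0.02  ]
```

The yellow-line and rail fits give a gauge yaw of about 0.037. The bar angles look unreliable, so I'll zoom on the bars.

Run:
```python
from h import *
c,s=pickle.load(open("d1.pkl","rb"));im=c["img"]
a=im[205:335,222:292]; a=cv2.resize(a,None,fx=4.5,fy=4.5,interpolation=cv2.INTER_NEAREST)
b=cv2.resize(im[118:170,225:310],None,fx=5,fy=5,interpolation=cv2.INTER_NEAREST)
o=np.zeros((590,760,3),np.uint8);o[:a.shape[0],:a.shape[1]]=a;o[:b.shape[0],325:325+b.shape[1]]=b
cv2.imwrite("pics/w1c.png",o)
```

```text
(no output)
```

View pics/w1c.png

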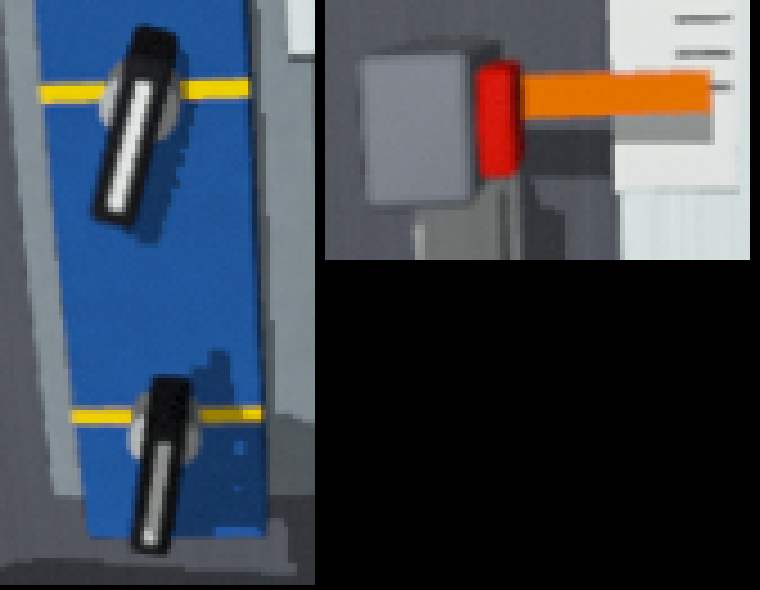

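Top-face white lines in the crop: B runs (144,84) to (116,212), A runs (163,445) to (150,545). Handle top is (360,57)–(475,205), and the pointer bar's end is at (710,93).

Run:
```python
from h import *
c,s=pickle.load(open("d1.pkl","rb"))
for n,e in(("B",((144,84),(116,212))),("A",((163,445),(150,545)))):
    q=[plane(c,u/4.5+222-.4,v/4.5+205-.4,.109,s) for u,v in e];d=q[0]-q[1]
    print(n,((q[0]+q[1])/2).round(4),np.arctan2(d[1],d[0]).round(3),np.linalg.norm(d).round(4))
for u,v in((360,57),(467,52),(475,205),(370,203)): print("handle",plane(c,(u-325)/5+225-.4,v/5+118-.4,.128,s).round(4))
g=.037;R=np.array([[np.cos(g),-np.sin(g)],[np.sin(g),np.cos(g)]])
print("origin from A,B",np.array([.5604,-.2481])-R@[0,-.165],np.array([.5567,-.1283])-R@[0,-.045])
```

```text
B [ 0.557  -0.1294  0.109 ] 1.337 0.0405
A [ 0.5605 -0.2498  0.109 ] 1.429 0.0405
handle [0.5408 0.009  0.128 ]
handle [0.5651 0.0097 0.128 ]
handle [ 0.5664 -0.0252  0.128 ]
handle [ 0.5423 -0.0245  0.128 ]
origin from A,B [ 0.55429639 -0.08321293] [ 0.55503538 -0.0833308 ]
```

Run:
```python
from h import *
d,s=pickle.load(open("d0.pkl","rb"));c=d["scene"]
print("hammer head top",plane(c,122,300,.034),"shaft top",plane(c,98,249,.264))
c=d["side"];print(plane(c,371,246,.264))
```

```text
hammer head top [ 0.56259193 -0.47450829  0.034     ] shaft top [ 0.5639722  -0.47486921  0.264     ]
[ 0.54209358 -0.49282902  0.264     ]
```

>>> drive_tool([
  [-10,-50,-30,-0.05,60],
  [-20,-100,-60,-0.1,60],
  [-30,-150,-90,-0.14,60],
  [-37,-203,-120,-0.14,60],
  [-37,-203,-170,-0.14,60],
  [-37,-203,-200,-0.14,60],
  [-37,-203,-200,-0.14,60],
])

```text
clock: 2.95
ee_pos: [0.5587, -0.2497, 0.1495]
ee_rot: [-3.137, -0.001, 1.429]
contact_force: [0.2, 0.3, 0.1]
grip_width: 0.702
```

>>> drive_tool([
  [1,0,-35,0,60],
  [1,0,-60,0,60],
  [1,0,-69,0,60],
  [1,0,-69,0,60],
  [1,0,-69,0,30],
])

```text
clock: 3.58
ee_pos: [0.5632, -0.2497, 0.0841]
ee_rot: [3.139, 0.001, 1.431]
contact_force: [0.2, 1.1, 0.3]
grip_width: 0.502
```

Run:
```python
from h import *
from rig import bot, optics
s=bot.sense();c=optics.camera("wrist");pickle.dump((c,s),open("d2.pkl","wb"))
print(s["ee_pos"],s["ee_rot"],s["grip_width"],s["contact_force"])
cv2.imwrite("pics/w2.png",c["img"])
```

```text
[ 0.56316938 -0.24968939  0.08409475] [3.13850329e+00 9.43954330e-04 1.43071888e+00] 0.5021201994865605 [0.24305787 1.05013368 0.31137239]
```

View pics/w2.png

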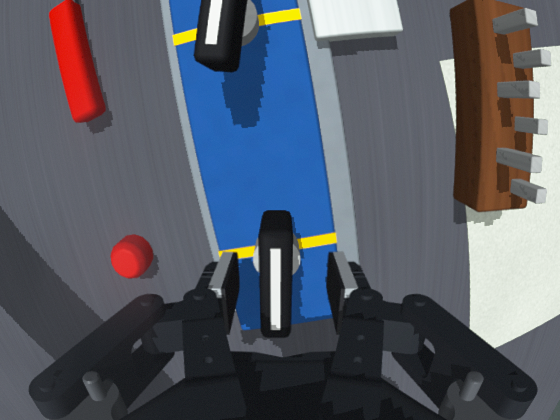

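The bar is between the fingers (pads at x≈237 and 330, bar at 275), about 2 mm off centre. Correcting that and closing.

>>> drive_tool([
  [-2,0,-2,0,30],
  [-2,0,-2,0,10],
  [-2,0,-2,0,8],
  [-2,0,-2,0,8],
  [-2,0,-2,0,8],
  [-2,0,-2,0,8],
], force=40)

```text
clock: 4.38
ee_pos: [0.5601, -0.2491, 0.0806]
ee_rot: [-3.141, -0.0, 1.431]
contact_force: [-2.3, 0.7, 5.3]
grip_width: 0.155
```

>>> drive_tool([
  [0,0,0,-0.14,8],
  [0,0,0,-0.28,8],
  [0,0,0,-0.42,8],
  [0,0,0,-0.56,8],
  [0,0,0,-0.7,8],
  [0,0,0,-0.84,8],
  [0,0,0,-0.98,8],
  [0,0,0,-1.1,8],
])

```text
clock: 5.38
ee_pos: [0.5592, -0.2484, 0.0806]
ee_rot: [-3.14, 0.002, 0.327]
contact_force: [-3.9, 2.7, 6.9]
grip_width: 0.157
```

>>> drive_tool([
  [0,0,0,-0.1,8],
  [0,0,0,-0.2,8],
  [0,0,0,-0.27,8],
  [0,0,0,-0.3,8],
  [0,0,0,-0.3,8],
])

```text
clock: 6.0
ee_pos: [0.5591, -0.2481, 0.0806]
ee_rot: [-3.14, 0.003, 0.031]
contact_force: [-4.5, 3.6, 7.2]
grip_width: 0.157
```

```bash
python3 -c "
from rig import bot
s=bot.sense();print(s['ee_pos'],s['ee_rot'],s['moment'],s['contact_force'],s['grip_width'])"
```

```text
[ 0.55910048 -0.248058    0.08057461] [-3.13976056e+00  2.52665054e-03  3.13679883e-02] [0.54890188 0.62949921 0.22458779] [-4.46428901  3.574926    7.15546492] 0.15651594398641602
```

>>> drive_tool([
  [0,0,0,-0.02,8],
  [0,0,0,-0.04,8],
  [0,0,0,-0.05,8],
  [0,0,0,-0.05,8],
])

```text
clock: 6.5
ee_pos: [0.5588, -0.2481, 0.0806]
ee_rot: [-3.141, 0.004, -0.015]
contact_force: [-5.4, 3.7, 6.7]
grip_width: 0.159
```

```bash
python3 -c "
from rig import bot
s=bot.sense();print(s['ee_pos'],s['ee_rot'],s['moment'],s['contact_force'],s['grip_width'])"
```

```text
[ 0.55881121 -0.24806815  0.08062042] [-3.14067307  0.00363164 -0.01500818] [0.59860309 0.77817311 1.08279586] [-5.4312225   3.67182146  6.73791444] 0.15911492260210713
```

Moment about z jumped from 0.22 to 1.08 N m, so bolt A is on its stop. Next: release, rise, go to B.

>>> drive_tool([
  [0,0,0,0,45],
  [0,0,0,0,60],
  [0,0,0,0,60],
  [0,0,30,0,60],
  [0,0,75,0.1,60],
  [0,20,80,0.28,60],
  [-1,45,80,0.46,60],
  [-2,70,80,0.64,60],
])

```text
clock: 7.5
ee_pos: [0.5584, -0.1787, 0.1604]
ee_rot: [3.141, -0.001, 0.626]
contact_force: [0.3, -0.4, -0.1]
grip_width: 0.703
```

>>> drive_tool([
  [-1,15,0,0.18,60],
  [-2,30,0,0.36,60],
  [-2,50,0,0.54,60],
  [-2,50,0,0.71,60],
  [-2,50,0,0.71,60],
  [-2,50,0,0.71,60],
])

```text
clock: 8.25
ee_pos: [0.5563, -0.1294, 0.1603]
ee_rot: [3.141, 0.0, 1.328]
contact_force: [0.6, 0.4, -0.8]
grip_width: 0.704
```

Run:
```python
from h import *
from rig import bot, optics
s=bot.sense();c=optics.camera("wrist");pickle.dump((c,s),open("d3.pkl","wb"))
print(s["clock"],s["ee_pos"],s["ee_rot"],s["grip_width"],s["contact_force"])
cv2.imwrite("pics/w3.png",c["img"])
```

```text
8.25 [ 0.556326   -0.12938191  0.16027091] [3.14139038e+00 3.61533951e-06 1.32806263e+00] 0.7042595215759677 [ 0.5752595   0.43265216 -0.82491929]
```

View pics/w3.png

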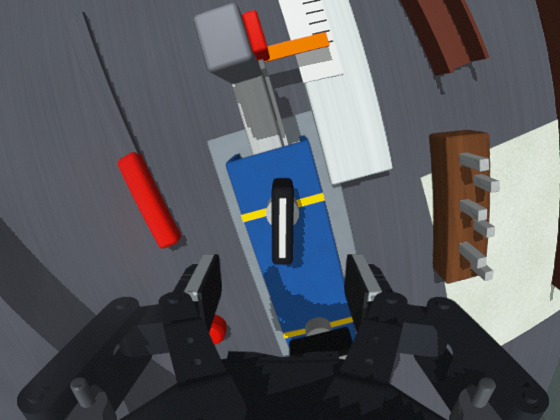

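Bar B is upright in the image at x≈283, centred between the fingers (205 and 360). Bar A, at the bottom edge (320,335), lies across. Descending and gripping.

>>> drive_tool([
  [0,1,-35,0,60],
  [0,1,-65,0,60],
  [0,1,-80,0,40],
  [0,1,-80,0,20],
  [0,1,-80,0,8],
  [0,1,-80,0,8],
  [0,1,-80,0,8],
  [0,1,-80,0,8],
])

```text
clock: 9.3
ee_pos: [0.5564, -0.1283, 0.0809]
ee_rot: [3.141, 0.0, 1.331]
contact_force: [-2.0, -0.7, 1.1]
grip_width: 0.156
```

>>> drive_tool([
  [0,0,0,-0.14,8],
  [0,0,0,-0.28,8],
  [0,0,0,-0.42,8],
  [0,0,0,-0.56,8],
  [0,0,0,-0.7,8],
  [0,0,0,-0.84,8],
  [0,0,0,-0.98,8],
  [0,0,0,-1.1,8],
])

```text
clock: 10.3
ee_pos: [0.5561, -0.1281, 0.0809]
ee_rot: [3.141, 0.0, 0.228]
contact_force: [-1.6, 1.3, 1.4]
grip_width: 0.157
```

>>> drive_tool([
  [0,0,0,-0.1,8],
  [0,0,0,-0.17,8],
  [0,0,0,-0.21,8],
  [0,0,0,-0.24,8],
  [0,0,0,-0.25,8],
  [0,0,0,-0.25,8],
])

```text
clock: 11.05
ee_pos: [0.5561, -0.1281, 0.081]
ee_rot: [3.141, 0.0, -0.016]
contact_force: [-3.0, 0.5, 5.7]
grip_width: 0.156
```

```bash
python3 -c "
from rig import bot
s=bot.sense();print(s['ee_pos'],s['ee_rot'],s['moment'],s['contact_force'],s['grip_width'])"
```

```text
[ 0.55608941 -0.12810346  0.08096045] [ 3.14065319e+00  2.53384758e-04 -1.58869478e-02] [0.13240738 0.56418906 1.49551839] [-2.99217471  0.52248573  5.68192057] 0.15578767152203246
```

Bolt B is on its stop too (1.5 N m). Releasing, rising and looking down from above.

>>> drive_tool([
  [0,0,0,0,45],
  [0,0,0,0,60],
  [0,0,0,0,60],
  [0,0,40,0,60],
  [0,0,95,0.15,60],
  [0,20,150,0.33,60],
  [10,40,200,0.51,60],
  [20,60,230,0.69,60],
])

```text
clock: 12.05
ee_pos: [0.5771, -0.0677, 0.3135]
ee_rot: [3.138, -0.003, 0.676]
contact_force: [0.0, -0.4, 0.6]
grip_width: 0.708
```

>>> drive_tool([
  [10,10,0,0.18,60],
  [10,20,0,0.36,60],
  [10,20,0,0.54,60],
  [10,20,0,0.72,60],
  [10,20,0,0.9,60],
  [10,20,0,0.932,60],
  [10,20,0,0.932,60],
  [10,20,0,0.932,60],
])

```text
clock: 13.05
ee_pos: [0.5862, -0.0482, 0.3103]
ee_rot: [3.141, -0.0, 1.601]
contact_force: [0.7, -0.6, 0.1]
grip_width: 0.701
```

Run:
```python
from h import *
from rig import bot, optics
s=bot.sense();c=optics.camera("wrist");pickle.dump((c,s),open("d4.pkl","wb"))
print(s["clock"],s["ee_pos"],s["ee_rot"],s["grip_width"],s["contact_force"])
cv2.imwrite("pics/w4.png",cv2.resize(c["img"],(800,600),interpolation=cv2.INTER_CUBIC))
```

```text
13.05 [ 0.58624689 -0.04818778  0.31030512] [ 3.14147757e+00 -4.78957036e-05  1.60124515e+00] 0.7013923285559761 [ 0.69202459 -0.58757316  0.10278925]
```

View pics/w4.png

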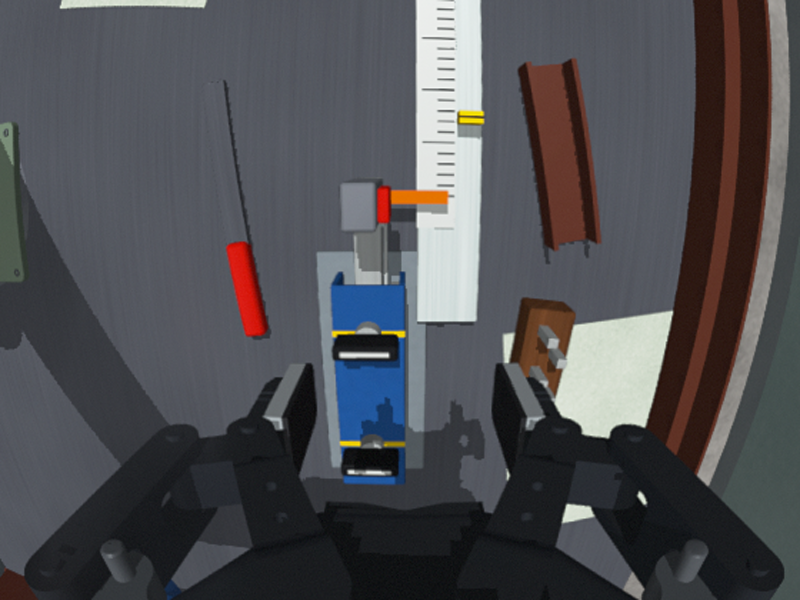

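The bars lie across the housing over the yellow lines, B at (366,350) and A at (370,470). Handle top is (358,206), button (384,204), pointer end (448,197), clip mark (471,118). Now to measure the angles and the draw distance.

```bash
cat > m.py <<'E'
from h import *
def pts(c,s,lo,hi,b,z,k=.7):
    x0,y0,x1,y1=[int(v*k) for v in b]
    m=cv2.inRange(cv2.cvtColor(c["img"][y0:y1,x0:x1],cv2.COLOR_BGR2HSV),lo,hi)
    n,l,st,_=cv2.connectedComponentsWithStats(m);i=1+st[1:,4].argmax()
    v,u=np.nonzero(l==i);return np.array([plane(c,a+x0,d+y0,z,s) for a,d in zip(u,v)])
def ang(q): 
    w,V=np.linalg.eigh(np.cov(q[:,:2].T));d=V[:,1];return np.arctan(d[1]/d[0])
E
python3 - <<'E'
from m import *
c,s=pickle.load(open("d4.pkl","rb"))
Y=((20,120,120),(35,255,255));W=((0,0,150),(180,70,255))
for n,b in(("barB",(325,335,408,368)),("barA",(340,455,400,485))):
    q=pts(c,s,*W,b,.109);print(n,len(q),q.mean(0).round(4),"ang",ang(q).round(3),np.ptp(q[:,0]).round(4))
for n,b in(("lineB",(325,325,412,340)),("lineA",(335,436,412,452))):
    x0,y0,x1,y1=[int(v*.7) for v in b];m=cv2.inRange(cv2.cvtColor(c["img"][y0:y1,x0:x1],cv2.COLOR_BGR2HSV),*map(np.array,Y));v,u=np.nonzero(m)
    q=np.array([plane(c,a+x0,d+y0,.062,s) for a,d in zip(u,v)]);print(n,len(q),"ang",np.polyfit(q[:,0],q[:,1],1)[0].round(3))
g=cv2.cvtColor(c["img"],cv2.COLOR_BGR2GRAY);E=[]
for v in range(5,215,5):
    x=np.nonzero(g[v,285:345].astype(int)>185)[0]+285
    if len(x): E.append(plane(c,x.min(),v,.02,s))
E=np.array(E);f=np.polyfit(E[:,1],E[:,0],1);print("rail left edge dx/dy",f, "rms",np.std(E[:,0]-np.polyval(f,E[:,1])))
q=pts(c,s,*Y,(450,105,495,130),.038);print("clip",q.min(0),q.max(0),((q.min(0)+q.max(0))/2))
x0,y0,x1,y1=315,73,345,91
m=cv2.inRange(cv2.cvtColor(c["img"][y0:y1,x0:x1],cv2.COLOR_BGR2GRAY),0,70);n,l,st,ce=cv2.connectedComponentsWithStats(m);print(st[1:],ce[1:].tolist(),[plane(c,a+x0,b+y0,.038,s)[:2] for a,b in ce[1:]])
q=pts(c,s,(5,150,150),(18,255,255),(392,185,455,210),.022);t=q[q[:,0]>q[:,0].max()-.015];print("ptr",q.min(0),q.max(0),"tip",t.mean(0))
E
```

```text
barB 105 [ 0.5565 -0.1285  0.109 ] ang 0.043 0.0385
barA 30 [ 0.565 -0.249  0.109] ang 0.051 0.0199
lineB 85 ang 0.027
lineA 81 ang 0.031
rail left edge dx/dy [-0.04952876  0.60087011] rms 0.007265517092474715
clip [0.63180419 0.06127405 0.038     ] [0.65367767 0.06745628 0.038     ] [0.64274093 0.06436517 0.038     ]
[] [] []
ptr [ 0.57424957 -0.01443027  0.022     ] [ 0.62596063 -0.0017479   0.022     ] tip [ 0.61820572 -0.00757638  0.022     ]
```

Both bars are within about 0.02 rad of the gauge's cross axis. The draw should be about 74 mm. Now to the handle.

>>> drive_tool([
  [-16,20,-40,0,60],
  [-31,40,-90,0,60],
  [-31,40,-140,0.005,60],
  [-31,40,-170,0.005,60],
  [-31,40,-200,0.005,60],
  [-31,40,-225,0.005,60],
  [-31,40,-232,0.005,60],
  [-31,40,-232,0.005,60],
])

```text
clock: 14.1
ee_pos: [0.5555, -0.0082, 0.0785]
ee_rot: [3.141, -0.0, 1.607]
contact_force: [0.3, 0.7, 0.5]
grip_width: 0.703
```

Run:
```python
from h import *
from rig import bot, optics
s=bot.sense();c=optics.camera("wrist");pickle.dump((c,s),open("d5.pkl","wb"))
print(s["clock"],s["ee_pos"],s["ee_rot"],s["grip_width"],s["contact_force"])
cv2.imwrite("pics/w5.png",c["img"])
```

```text
14.1 [ 0.55548007 -0.00815967  0.07850198] [ 3.14143633e+00 -1.60325282e-05  1.60743922e+00] 0.7032327282076946 [0.34470858 0.69324784 0.54858715]
```

View pics/w5.png

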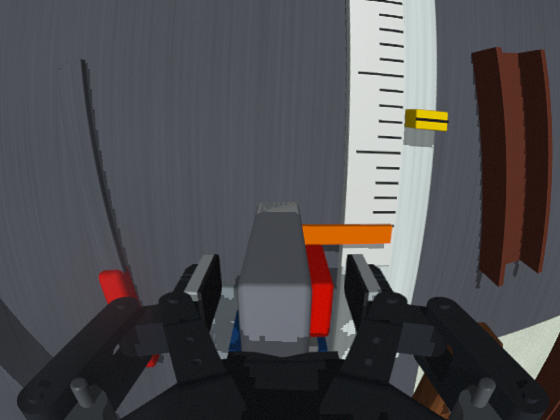

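The handle and red button sit between the pads (215 and 347), with the button's right edge at about 330. Pointer is at (345,234), clip mark (432,120). Squeezing.

>>> drive_tool([
  [0,0,0,0,40],
  [0,0,0,0,30],
  [0,0,0,0,22],
  [0,0,0,0,22],
  [0,0,0,0,22],
  [0,0,0,0,22],
], force=50)

```text
clock: 14.9
ee_pos: [0.5532, -0.0082, 0.08]
ee_rot: [-3.139, 0.0, 1.608]
contact_force: [-10.3, 0.1, 10.5]
grip_width: 0.317
```

Fully pressed (27 mm reading). Drawing out along the gauge y.

>>> drive_tool([
  [-1,4,0,0,22],
  [-2,10,0,0,22],
  [-2,18,0,0,22],
  [-3,28,0,0,22],
  [-3,38,0,0,22],
  [-3,46,0,0,22],
  [-4,54,0,0,22],
  [-4,60,0,0,22],
])

```text
clock: 15.9
ee_pos: [0.5513, 0.0512, 0.0801]
ee_rot: [3.14, 0.002, 1.609]
contact_force: [-3.5, -4.4, 7.7]
grip_width: 0.315
```

>>> drive_tool([
  [0,5,0,0,22],
  [0,10,0,0,22],
  [0,13,0,0,22],
  [0,14,0,0,22],
  [0,14,0,0,22],
  [0,14,0,0,22],
])

```text
clock: 16.65
ee_pos: [0.5508, 0.0651, 0.08]
ee_rot: [3.141, 0.001, 1.609]
contact_force: [-5.3, -2.7, 7.9]
grip_width: 0.315
```

Run:
```python
from h import *
from rig import bot, optics
s=bot.sense();d={"wrist":optics.camera("wrist"),"scene":optics.camera("scene")};pickle.dump((d,s),open("d6.pkl","wb"))
print(s["clock"],s["ee_pos"],s["ee_rot"],s["grip_width"],s["contact_force"])
w=d["wrist"]["img"]
a=cv2.resize(w[150:350,240:440],(560,560));
b=cv2.resize(d["scene"]["img"][195:255,245:325],(240,180),interpolation=cv2.INTER_CUBIC)
o=np.zeros((600,800,3),np.uint8);o[:420,:560]=w;o[:180,560:]=b;cv2.imwrite("pics/w6.png",o)
```

```text
16.65 [0.55079334 0.06514189 0.08003977] [3.14106284e+00 1.18521593e-03 1.60859896e+00] 0.31510456185989516 [-5.30300924 -2.68195534  7.94235684]
```

View pics/w6.png

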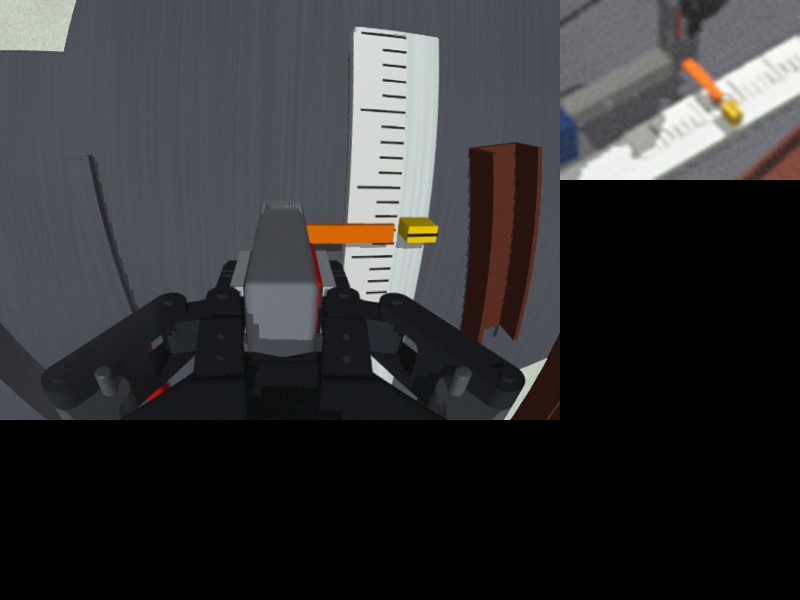

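The pointer bar (row about 234, end at u=393) sits level with the clip's black line (row about 235, u 407–438). The clip looks undisturbed. Measuring precisely.

Run:
```python
from m import *
d,s=pickle.load(open("d6.pkl","rb"));c=d["wrist"];im=c["img"]
e=np.array([-np.sin(.035),np.cos(.035)])
for u in (370,380,388):
    col=cv2.cvtColor(im[215:255,u:u+1],cv2.COLOR_BGR2HSV)[:,0].astype(int);v=np.nonzero((col[:,0]<20)&(col[:,1]>150))[0]+215
    q=[plane(c,u,x,.022,s) for x in(v.min()-.5,v.mean(),v.max()+.5)];print("ptr",u,v.min(),v.max(),[round(float(x[:2]@e)*1e3,2) for x in q], im[v,u,2].tolist())
for u in (412,418,424,430):
    g=im[212:250,u].sum(1)/3.;print("clip",u,im[215:246,u].tolist()[::1] if u==424 else "")
    col=g[16:28];w=np.clip(np.median(g[10:28])-col,0,None);v=(np.arange(228,240)*w).sum()/w.sum();q=plane(c,u,v,.038,s);print(round(v,2),q.round(4),round(float(q[:2]@e)*1e3,2))
c1,s1=pickle.load(open("d1.pkl","rb"))
for n,C,S,vr,u0 in(("home",c1,s1,(120,150),(290,298)),):
    for u in range(*u0,2):
        col=cv2.cvtColor(C["img"][vr[0]:vr[1],u:u+1],cv2.COLOR_BGR2HSV)[:,0].astype(int);v=np.nonzero((col[:,0]<20)&(col[:,1]>150))[0]+vr[0]
        print(n,u,[round(float(plane(C,u,x,.022,S)[:2]@e)*1e3,2) for x in(v.min()-.5,v.mean(),v.max()+.5)],C["img"][v,u,2].tolist())
for u in range(312,322,3): 
    g=C["img"][72:95,u];print(u,g.min(1).tolist(),g[:,2].tolist())
print([ (v,round(float(plane(c1,316,v,.038,s1)[:2]@e)*1e3,2)) for v in range(80,90)])
```

```text
ptr 370 224 242 [47.4, 40.54, 33.51] [141, 179, 212, 215, 215, 213, 213, 213, 213, 214, 213, 213, 212, 212, 213, 214, 213, 213, 212]
ptr 380 224 243 [47.35, 40.07, 32.61] [133, 181, 213, 214, 213, 213, 210, 213, 211, 213, 213, 213, 213, 213, 211, 213, 214, 214, 197, 70]
ptr 388 224 242 [47.3, 40.35, 33.23] [132, 187, 213, 214, 213, 212, 212, 212, 213, 213, 211, 214, 212, 212, 213, 212, 214, 215, 177]
clip 412 
234.87 [0.635  0.0673 0.038 ] 45.02
clip 418 
234.74 [0.6394 0.0674 0.038 ] 45.02
clip 424 [[203, 205, 193], [179, 192, 183], [105, 146, 154], [19, 117, 137], [0, 113, 135], [0, 115, 137], [0, 117, 138], [0, 114, 136], [0, 116, 138], [0, 118, 138], [0, 127, 150], [0, 163, 193], [0, 190, 223], [0, 195, 225], [0, 194, 224], [0, 191, 224], [0, 194, 225], [0, 191, 226], [0, 117, 139], [30, 41, 47], [31, 29, 27], [17, 86, 101], [0, 190, 225], [0, 193, 225], [0, 190, 222], [0, 191, 223], [0, 189, 224], [43, 155, 181], [86, 98, 101], [92, 86, 81], [100, 95, 89]]
234.61 [0.6438 0.0676 0.038 ] 45.01
clip 430 
234.57 [0.6484 0.0677 0.038 ] 44.93
home 290 [-23.51, -29.34, -35.18] [226, 22
[... 571 characters left out ...]
 133, 133] [218, 219, 219, 218, 219, 219, 218, 219, 231, 240, 241, 154, 131, 234, 240, 235, 143, 120, 131, 132, 133, 133, 133]
318 [225, 224, 224, 224, 223, 224, 224, 215, 80, 0, 0, 37, 35, 0, 0, 0, 19, 108, 136, 137, 137, 136, 134] [225, 224, 224, 224, 223, 224, 224, 225, 233, 241, 241, 124, 119, 242, 242, 232, 149, 122, 136, 137, 137, 136, 134]
321 [198, 199, 200, 201, 202, 208, 209, 207, 77, 0, 0, 29, 36, 0, 0, 0, 30, 129, 133, 135, 133, 134, 133] [198, 199, 200, 201, 202, 208, 209, 216, 233, 242, 242, 143, 101, 243, 243, 232, 161, 129, 133, 135, 133, 134, 133]
[(80, 50.59), (81, 49.17), (82, 47.75), (83, 46.33), (84, 44.92), (85, 43.5), (86, 42.08), (87, 40.67), (88, 39.25), (89, 37.84)]
```

The pointer's y from the high and low views disagrees by 4 mm. That suggests a height or calibration issue, so I'll triangulate the pointer end from several views and check against the rail ticks.

Run:
```python
from m import *
e=np.array([-np.sin(.035),np.cos(.035)]);f=np.array([np.cos(.035),np.sin(.035)])
V={}
for n in("d1","d4","d5"): V[n]=pickle.load(open(n+".pkl","rb"))
d6,s6=pickle.load(open("d6.pkl","rb"));V["d6"]=(d6["wrist"],s6)
rays={}
for n,(c,s) in V.items():
    im=c["img"];h=cv2.cvtColor(im,cv2.COLOR_BGR2HSV)
    m=cv2.inRange(h,(5,150,60),(18,255,255));k,l,st,_=cv2.connectedComponentsWithStats(m);i=1+st[1:,4].argmax();v,u=np.nonzero(l==i)
    ue=u.max()+.5;b=(u>ue-9)&(u<ue-2);vb=np.median([v[b&(u==x)].max() for x in set(u[b])])+.5;vt=np.median([v[b&(u==x)].min() for x in set(u[b])])-.5
    q=[plane(c,ue,x,.022,s)[:2] for x in(vb,vt)];print(n,"end u",ue,"v",vt,vb,[(round(x@f*1e3,1),round(x@e*1e3,1)) for x in q]); rays[n]=[ray(c,ue,x,s) for x in(vb,vt)]
    # ticks
    g=cv2.cvtColor(im,cv2.COLOR_BGR2GRAY)
    uc={"d1":302,"d4":312,"d5":392,"d6":397}[n]
    col=g[:,uc-1:uc+2].mean(1);out=[]
    for y in range(3,240):
        if col[y]<col[y-1] and col[y]<=col[y+1] and col[y]<min(col[y-3:y+4].max()-40,150): 
            w=np.clip(190-col[y-1:y+2],0,None);vv=(w*np.arange(y-1,y+2)).sum()/w.sum();out.append(round(float(plane(c,uc,vv,.02,s)[:2]@e)*1e3,1))
    print("  ticks",out)
for k in(0,1):
  for a,b in(("d1","d5"),("d4","d5")):
    A=[];B=[]
    for n in(a,b):
        o,d=rays[n][k];d=d/np.linalg.norm(d);P=np.eye(3)-np.outer(d,d);A.append(P);B.append(P@o)
    X=np.linalg.solve(sum(A),sum(B));print("tri",k,a,b,X.round(4),[np.linalg.norm(P@X-q).round(4) for P,q in zip(A,B)])
```

```text
d1 end u 497.5 v -0.5 163.5 [(np.float64(964.5), np.float64(-70.1)), (np.float64(970.9), np.float64(219.5))]
  ticks [142.1, 122.1, 112.6, 101.9, 92.5, 82.3, 72.1, 52.6, 42.3, 32.2, 22.3, 2.3, -7.6, -17.8, -27.7, -154.5]
d4 end u 518.5 v -0.5 146.5 [(np.float64(964.7), np.float64(-24.6)), (np.float64(967.1), np.float64(223.5))]
  ticks [152.5, 142.2, 132.3, 122.3, 111.8, 102.3, 92.2, 82.5, 72.3, 62.1, 52.2, 32.2, 12.1, 2.4, -7.8, -17.9, -153.4]
d5 end u 525.5 v 84.5 247.5 [(np.float64(759.3), np.float64(-49.2)), (np.float64(734.7), np.float64(80.7))]
  ticks [112.4, 102.4, 92.3, 82.3, 72.3, 62.3, 52.3, 42.2, 32.2, 22.3, 12.1, 2.1, -7.8, -17.9, -28.0]
d6 end u 515.5 v 143.5 251.5 [(np.float64(747.6), np.float64(20.6)), (np.float64(726.5), np.float64(108.7))]
  ticks [177.4, 172.3, 162.3, 152.3, 142.2, 132.3, 122.2, 112.1, 102.3, 92.1, 82.1, 72.2, 62.0, 52.2]
tri 0 d1 d5 [ 1.0846 -0.1025 -0.2168] [np.float64(0.0659), np.float64(0.0659)]
tri 0 d4 d5 [ 0.8406 -0.0102  0.0491] [np.float64(0.0785), np.float64(0.0785)]
tri 1 d1 d5 [0.7295 0.1205 0.168 ] [np.float64(0.1007), np.float64(0.1007)]
tri 1 d4 d5 [0.5888 0.0632 0.3138] [np.float64(0.0882), np.float64(0.0882)]
```

Ticks agree across all views to about 0.2 mm, so the camera is sound. The mask picked up the steel channel, so I'll restrict it.

Run:
```python
from m import *
e=np.array([-np.sin(.035),np.cos(.035)]);f=np.array([np.cos(.035),np.sin(.035)])
V={n:pickle.load(open(n+".pkl","rb")) for n in("d1","d4","d5")}
d6,s6=pickle.load(open("d6.pkl","rb"));V["d6"]=(d6["wrist"],s6)
B={"d1":(270,125,310,150),"d4":(275,125,320,150),"d5":(320,210,405,255),"d6":(320,210,405,255)}
rays={}
for n,(c,s) in V.items():
    x0,y0,x1,y1=B[n];h=cv2.cvtColor(c["img"],cv2.COLOR_BGR2HSV)[y0:y1,x0:x1]
    m=cv2.inRange(h,(5,170,60),(18,255,255));v,u=np.nonzero(m);u+=x0;v+=y0
    ue=np.percentile(u,99.9)+.5;b=(u>ue-9)&(u<ue-2);vb=np.mean([v[b&(u==x)].max() for x in set(u[b])])+.5;vt=np.mean([v[b&(u==x)].min() for x in set(u[b])])-.5
    q=[plane(c,ue-5,x,.022,s)[:2] for x in(vb,vt)]+[plane(c,ue,(vt+vb)/2,.022,s)[:2]];print(n,"end u",ue,"v",round(vt,1),round(vb,1),[(round(float(x@f)*1e3,1),round(float(x@e)*1e3,1)) for x in q]); rays[n]=[ray(c,ue-5,x,s) for x in(vb,vt)]+[ray(c,ue,(vt+vb)/2,s)]
    print(h[:,int(ue-6-x0)].tolist()[5:40:1] if n in("d1","d6") else "")
for k in(0,1,2):
  for a,b in(("d1","d5"),("d4","d5")):
    A=[];Q=[]
    for n in(a,b):
        o,d=rays[n][k];d=d/np.linalg.norm(d);P=np.eye(3)-np.outer(d,d);A.append(P);Q.append(P@o)
    X=np.linalg.solve(sum(A),sum(Q));print("tri",k,a,b,X.round(4),"gauge y",round(float(X[:2]@e)*1e3,1))
```

```text
d1 end u 301.5 v 132.5 140.1 [(617.4, -34.8), (617.7, -23.8), (624.8, -29.5)]
[[90, 4, 227], [13, 33, 219], [11, 144, 221], [15, 255, 227], [15, 255, 228], [15, 255, 227], [15, 255, 227], [15, 255, 227], [15, 255, 228], [15, 255, 228], [12, 184, 211], [12, 9, 146], [90, 7, 145], [80, 5, 145], [75, 7, 144], [70, 5, 143], [70, 4, 171], [60, 4, 228], [60, 2, 227], [70, 3, 226]]
d4 end u 313.14200000000005 v 133.5 142.5 [(619.0, -35.3), (618.9, -23.2), (625.6, -29.2)]

d5 end u 391.5 v 224.5 242.5 [(627.0, -39.5), (625.5, -26.3), (629.9, -32.9)]

d6 end u 394.07100000000014 v 223.5 242.5 [(627.4, 33.2), (625.8, 47.3), (630.3, 40.3)]
[[75, 7, 76], [150, 6, 42], [60, 4, 136], [66, 6, 214], [68, 5, 214], [68, 5, 213], [60, 5, 214], [18, 13, 198], [10, 69, 160], [11, 207, 132], [14, 255, 187], [14, 255, 213], [14, 255, 214], [14, 255, 213], [14, 255, 212], [14, 255, 212], [14, 255, 212], [14, 255, 213], [14, 255, 213], [14, 255, 211], [14, 255, 214], [14, 255, 212], [14, 255, 212], [14, 255, 213], [14, 255, 212], [14, 255, 214], [14, 255, 215], [14, 255, 177], [7, 105, 78], [100, 12, 126], [60, 5, 193], [50, 4, 211], [50, 4, 212], [60, 5, 211], [68, 5, 211]]
tri 0 d1 d5 [ 0.6187 -0.01    0.0434] gauge y -31.7
tri 0 d4 d5 [ 0.6195 -0.0107  0.0413] gauge y -32.4
tri 1 d1 d5 [6.187e-01 2.000e-04 3.910e-02] gauge y -21.4
tri 1 d4 d5 [6.189e-01 5.000e-04 3.870e-02] gauge y -21.2
tri 2 d1 d5 [ 0.6251 -0.0062  0.0353] gauge y -28.1
tri 2 d4 d5 [ 0.6252 -0.006   0.0354] gauge y -27.9
```

Triangulation puts the pointer's top at z≈0.036 and its home position at -28.0 mm along gauge y. That matches the first scale tick at -27.8. Drawn 73.3 mm, it is at about 45.2, and the mark is at 45.0. I'll hold briefly, check for creep, then hand in.

>>> drive_tool([
  [0,0,0,0,22],
  [0,0,0,0,22],
  [0,0,0,0,22],
  [0,0,0,0,22],
  [0,0,0,0,22],
  [0,0,0,0,22],
])

```text
clock: 17.5
ee_pos: [0.5508, 0.0651, 0.08]
ee_rot: [3.141, 0.001, 1.609]
contact_force: [-4.7, -3.1, 8.1]
grip_width: 0.317
```

Run:
```python
from h import *
from rig import bot, optics
s=bot.sense();c=optics.camera("wrist");im=c["img"]
e=np.array([-np.sin(.035),np.cos(.035)])
h=cv2.cvtColor(im,cv2.COLOR_BGR2HSV)[210:255,380:390];m=cv2.inRange(h,(5,170,60),(18,255,255));v=np.nonzero(m)[0]+210
g=im[228:240,424].sum(1)/3.;w=np.clip(np.median(g)-g,0,None);vm=(np.arange(228,240)*w).sum()/w.sum()
top=(225.5+v.max()+.5)/2
print("clock",s["clock"],"ptr rows",v.min(),v.max(),"ptr y",[round(float(plane(c,385,x,.036,s)[:2]@e)*1e3,2) for x in(v.mean(),top)],"mark",round(float(plane(c,424,vm,.038,s)[:2]@e)*1e3,2))
print(s["ee_pos"],s["contact_force"],s["grip_width"])
```

```text
clock 17.5 ptr rows 224 243 ptr y [45.7, 44.85] mark 45.02
[0.55080265 0.06514872 0.08003863] [-4.69584808 -3.07529284  8.08106967] 0.31705790646710924
```

No creep. The pointer reads 44.9–45.7 mm and the mark 45.0, so it is aligned. Handing in.

```bash
python3 -c "
from rig import bot
print(bot.finish_job())"
```

```text
the job is handed in; nothing more can be done
None
```

I turned bolt A and then bolt B clockwise to their end stops. I then squeezed the lock button, drew the arm out about 73.3 mm to the yellow clip, and handed the job in at about 17.5 s, still gripping.

- **Bolts:** The turning moment rose to 1.1 N m on A and 1.5 N m on B, so both reached their stops. A later overhead view showed each bar within about 0.02 rad of its yellow line.
- **Button:** The grip reads 27 mm across handle and button, against 29 mm nominal when pressed in. The gripper also read slightly narrow on the bolt bars, so I take the button as fully in. After a 0.75 s hold there was no creep.
- **Alignment:** In the last view the pointer is at 44.9–45.7 mm along the gauge and the mark at 45.0 mm, so they agree to within about 0.7 mm. The clip's mark read 45.0–45.6 mm before and after the draw, so the clip has not moved.
- **Disagreement:** Assuming the stated pointer height of 22 mm, the high and low views differed by about 4 mm. Triangulation put the visible top of the pointer at about 36 mm, which resolved it. The first scale tick and the travel distance agree with that.

I avoided the other objects on the table but did not measure them again at the end.

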